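# Pull the drying cabinet's vent flap shut with the hook pole

### The job

Take the orange-handled hook pole from its rest, hook it into the ring eye of the drying cabinet's open blue vent flap and pull the flap gently but fully shut, until its catch snaps and it sits home. Keep hands off the hot cabinet: only the pole may touch it, and never with more than 15 N, or the eye tears out. Then unhook the pole and lay it back in both forks of its rest, leaving the flap shut and everything else where it stands.

Things in the scene. Friction and masses are not known exactly. Their poses are not given: they have to be found in the camera images.
- cabinet: white drying cabinet, fixed to the bench, 200 deep x 250 wide x 302 high. Origin on the bench surface, under the hinge line of the flap; x points into the cabinet (away from its front), z up; the front face is at x = -8. Its front has a window 166 wide (y = -83 to 83), from 100 to 268 above the bench, which the flap closes; the hinge line of the flap runs along y at x = 0, z = 100, at the window's foot. The space behind the window is empty.
- flap (a joint): angle of the blue vent flap (160 x 160 x 8), rad: 0 = shut, upright, against a hard stop; grows as its top tips inward, to 0.85. A stiff hinge holds it anywhere (1 to 2 N at the eye). At 0.05 a nib on it meets a sprung roller: the pull at the eye rises from 5 to 8-11 N (less if it bears slightly down) until at 0.02 the nib passes and is held home. Shut is under 0.02.
- eye (a point): centre of the steel ring eye on the front of the flap, 18 clear inside, 30 outside, wire 6 thick. It lies 29 in front of the hinge and 91 above it when the flap is shut, and goes with the flap on an arc of radius 96 about the hinge line (x and z only in the cabinet's frame). The ring's hole is level, within 27 degrees, so a hook drops into it from above. Axes: those of the flap (equal to the cabinet's when shut).
- pole: hook pole, 0.1 kg, origin at the middle of its handle; x along the pole to the hook, z up as it lies in the rest. Orange handle 100 long (x), 14 wide, 22 high, black stop plate 24 wide behind it; ahead of it a steel shaft 9 thick, cranked up by 16 (x = 58 to 74), then level to x = 150, where a prong bends straight down. Balances about 6 ahead of the origin. Grip across the handle from above.
- hook (a point): middle of the pole's prong, 7 thick: 150 straight ahead of the pole's origin, in line with the handle. The prong's end is 14 lower, the axis of the shaft 16 higher. Axes: those of the pole.
- pole_rest: dark steel stand, fixed to the bench, base 170 x 90 x 10. Origin on the bench surface; x along the pole that lies in it, z up. Two forks open at the top: one under the handle at x = -40 (slot 22 wide), one under the shaft at x = 96 (slot 18 wide), each 8 thick, with cheeks that rise 18 above the slot's floor. The pole in place has its origin 110 above that of the rest, same axes.
- spirit_lamp: spirit lamp, 69 across, 93 high, loose, in front of the cabinet; leave alone; origin under its centre
- bench_timer: bench timer, 62 x 64 x 18, loose; leave alone; origin under its centre
- petri_1: upper of two stacked petri dishes, 90 across, 14 high, loose; leave alone; origin under its centre

How it is judged:
On the way, in this order (a step that is already met when the one before it is completed fails the run):
1. the pole's prong is in the ring eye of the open flap (distance between hook and eye below 0.013 m and value of joint flap above 0.3 rad), for 0.1 s.
2. the flap is pulled home over its catch with the prong in the eye (distance between hook and eye below 0.017 m and value of joint flap below 0.02 rad), for 0.1 s.
At the end, for the whole second after the job is handed in: The flap is shut behind its catch (under 0.02 rad), and the pole lies at rest in both forks, the right way up: its origin within 30 mm along, 10 mm across and 7 mm in height of its place in the rest, its axis within 0.12 rad of the rest's, hook down within 0.35 rad (value of joint flap below 0.02 rad and x of pole in the frame of pole_rest between -0.03 and 0.03 m and y of pole in the frame of pole_rest between -0.01 and 0.01 m and z of pole in the frame of pole_rest between 0.103 and 0.117 m and angle between the x axis of pole and the x axis of pole_rest, either way round below 0.12 rad and angle between pole's own z axis and vertical below 0.35 rad and linear speed of pole below 0.02 m/s); the robot touches nothing.
It fails at once if the pole bears on the cabinet, its flap or its eye with more than 15 N (contact force between pole and cabinet above 15 N).
It fails at once if the robot itself touches the cabinet or its flap (contact force between any of the fingers, the arm and cabinet above 1 N).
It fails at once if a bystander (spirit lamp, timer, petri dishes) is shifted by more than 25 mm (distance of any of spirit_lamp, bench_timer, petri_1 from where it was at the start of the episode above 0.025 m).
It also fails if it takes over 72 s, if anything falls off the work surface, if the arm or the gripper's body presses on something with over 40 N, if the wrist force passes 120 N, or if a joint passes its speed limit or range.

### The arm

A 6-joint arm with a two-finger parallel gripper is mounted at the origin on a cart in front of the work surface, level with it; the furniture and walls round the work are solid. World frame = base frame: x ahead of the robot, y to its left, z up, the work surface at z = 0. Lengths are in m, angles in rad, forces in N, time in s.
With the tool pointing down it reaches from about 0.275 to 1 m from the base axis. Payload 8.4 kg.
Tool frame: the origin (TCP) lies midway between the tips of the shut fingers; the grasp point (between the pads) lies 19 mm behind it; z points along the fingers, y is the line along which they close (so a half turn about z gives the same grasp; the last joint's range is limited). The gripper opens to 85 mm and grips with 20 to 120 N. Pads are 22 mm wide; open, the fingers measure 114 mm over their backs; the gripper's body (76 mm by 85 mm) begins 54 mm behind the grasp point. The pads swing forward as they close: fully open they stand 13 mm farther back than shut.
Start: joints at [1.14, 0.353, 1.633, -0, 1.155, -0.002], TCP at [0.26, 0.568, 0.231] pointing down, gripper open.
Joint ranges: [-2.63, 2.63], [-0.92, 2.1], [0.06, 2.66], [-1.3, 4.44], [0, 2.69], [-3.02, 3.02]. Speed limits (rad/s): [2.22, 2.22, 2.79, 3.14, 3.14, 3.14].

### API

Orientations are given as a unit quaternion [x, y, z, w].
In Python, from station import r gives the robot as it stands.
- The arm moves only by the tool jog_arm, never from a script. Its argument "increments" is text: rows parted by semicolons, each of 7 numbers parted by spaces: the finger opening in cm, from 0 to 8.54, then the shift along the tool's x, y, z in cm, then the turn, a rotation vector about the tool's x, y, z in degrees. A call has 1 to 8 rows; each row shifts and turns the commanded pose from where the row before left it, along the tool's axes as they then stand; what a row does not reach is not made up. A row lasts 1/10 s, in which the tool goes at most 50 mm and 8.59 degrees, less where a joint would pass 70% of its speed; a pose out of reach is approached as far as the arm can. A call with a gripper value outside its range is refused whole. The fingers move at their own pace and stop on an object; the grip force is fixed at half the most. Time passes only in rows, so rows that do not move let the fingers close. It gives the time, the measured TCP pose, the force and the opening at its end, in the units of the state.
- r.sense(): the state, without advancing time (a new reading comes with each control period).
- r.read_camera(name): name is "scene" or "top" or "wrist"; returns (picture, depth): 384x512x3 uint8, red, green, blue; 384x512 float32, m along the optical axis (not along the pixel's ray), 0 where there is no reading.
- r.calibration(name): a dict with "fx", "fy", "cx", "cy" (pixels), "cam_to_world" (4x4, takes a point from camera to world coordinates). Camera axes: x right, y up, looking along -z (the intrinsics and any distortion apply to the point x, -y, -z); pixel columns grow to the right and rows downward; lengths in m; the calibration is good to about 2 mm. A picture is of the moment at which its call begins: read the wrist's pose just before it. calibration takes no time and is no camera call; for the wrist camera it gives the pose at the moment of the call.
- r.sign_off(): hands the job in, once; it reports no verdict.
The state is a dict: "t": time; "q": joint angles; "joint_velocities": joint speeds; "tau": joint torques, N m; "ee_pos": TCP position; "ee_rot": TCP orientation; "contact_force": force on the tool from outside, world axes, zero at the start; "ft_torque": the same for the moment, N m; "opening": opening from 0.0 (shut) to 1.0 (fully open).
Only numpy, scipy, OpenCV 4.12 (cv2) and the standard library are available. Lean on these libraries where they do the work, as an engineer would, in place of code of your own. Each camera call takes 0.05 s, during which the arm holds its last target. There are 200 camera calls.

## Working session

There is one attempt and no reset: what is moved stays moved. The work goes in short steps, Python scripts to look and compute and a tool call to move; the robot and the scene stay as the last step left them, time stands still between calls to the robot, and variables do not carry over. Pictures are saved under pics/ and viewed, on a budget of 10 in all, crops included, one or two more only if the job needs it, and the job is handed in when it is done.

Besides the shell and the picture viewer there is one more tool, called after "Request:" as name(argument=value, ...), one argument or row to a line, values as JSON. jog_arm: Moves the arm, as the interface text tells. Its arguments: {"type":"object","properties":{"increments":{"type":"string"}},"required":["increments"]}

```bash
mkdir -p pics; ls
cat > h.py <<'E'
import numpy as np,cv2
from station import r
from scipy.spatial.transform import Rotation as R
def grab(n):
    c=r.calibration(n);im,d=r.read_camera(n)
    v,u=np.mgrid[0:d.shape[0],0:d.shape[1]]
    p=np.stack([(u-c['cx'])/c['fx']*d,-(v-c['cy'])/c['fy']*d,-d],-1)
    T=np.array(c['cam_to_world']);P=p@T[:3,:3].T+T[:3,3];P[d==0]=np.nan
    return im,P,c
E
python3 - <<'E'
from h import *
print(r.sense())
out=[]
for n in ['scene','top']:
    im,P,c=grab(n);np.savez('%s.npz'%n,im=im,P=P)
    print(n,{k:(np.round(v,3).tolist()) for k,v in c.items() if not isinstance(v,str)})
    cv2.imwrite(f'pics/{n}0.png',im[...,::-1])
E
```

```text
pics
{'t': 0.0, 'q': array([ 1.13957744e+00,  3.53672981e-01,  1.63413566e+00,  5.04495101e-05,
        1.15516744e+00, -2.38486797e-03]), 'joint_velocities': array([ 0.00091201,  0.00093564,  0.00038554,  0.00073991, -0.00163421,
        0.0007034 ]), 'tau': array([-2.25428339e-03, -6.05256343e+01, -3.42055929e+01, -6.58579665e-05,
        9.53166542e-03, -8.64359822e-05]), 'ee_pos': array([0.25966329, 0.56799282, 0.23054551]), 'ee_rot': array([ 2.12787738e-01,  9.77098204e-01, -6.70558441e-04, -1.71322867e-04]), 'contact_force': array([ 0.49844986, -0.06620751,  0.53258937]), 'ft_torque': array([-0.00638697,  0.00161664, -0.00717015]), 'opening': 1.000585384690906}
scene {'fx': 445.379, 'fy': 445.379, 'cx': 256.801, 'cy': 188.989, 'cam_to_world': [[0.739, 0.31, -0.597, -0.364], [-0.673, 0.313, -0.671, -0.789], [-0.021, 0.898, 0.44, 0.809], [0.0, 0.0, 0.0, 1.0]]}
top {'fx': 455.758, 'fy': 455.758, 'cx': 249.185, 'cy': 187.137, 'cam_to_world': [[-0.03, 0.995, -0.096, 0.41], [-0.999, -0.032, -0.023, 0.225], [-0.026, 0.095, 0.995, 1.318], [0.0, 0.0, 0.0, 1.0]]}
```

View pics/scene0.png

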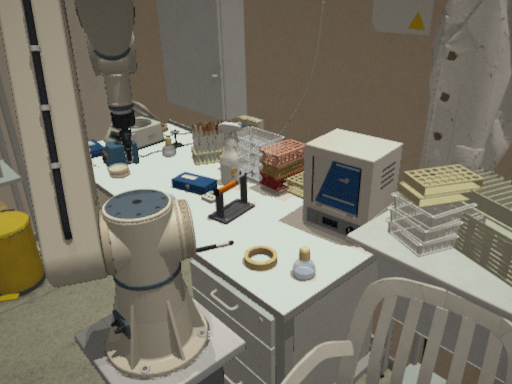

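View pics/top0.png

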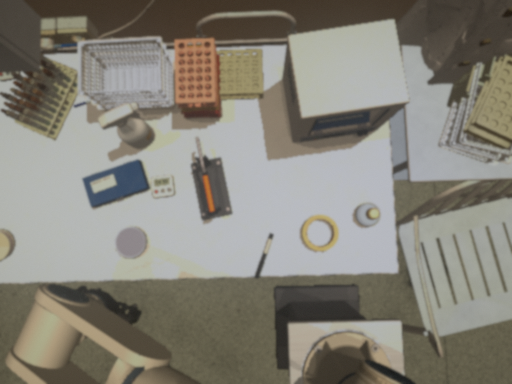

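The scene view has the cabinet at (350,180), the rest and pole at (232,195) and the lamp at (304,262). In the top view the orange handle is at (208,190), the shaft runs to (198,143), the cabinet roof is at (345,65) and the lamp at (368,214).

Run:
```python
from h import *
for n in ['top','scene']:
    z=np.load(n+'.npz');im,P=z['im'],z['P'];hsv=cv2.cvtColor(im,cv2.COLOR_RGB2HSV)
    m=(hsv[...,0]<14)&(hsv[...,1]>180)&(hsv[...,2]>120)&(P[...,2]>.08)&(P[...,2]<.16)
    k,l,s,c=cv2.connectedComponentsWithStats(m.astype(np.uint8))
    for i in range(1,k):
        if s[i,4]>30:
            Q=P[l==i];q=Q[Q[:,2]>np.percentile(Q[:,2],40)]
            w,v=np.linalg.eigh(np.cov(Q[:,:2].T));print(n,'orange',s[i],Q.mean(0),np.percentile(Q,[2,98],0).round(3).tolist(),'ax',v[:,1])
    # cabinet top
    m=(P[...,2]>.285)&(P[...,2]<.32)&(P[...,1]<.25)&(P[...,1]>-.35)&(P[...,0]>.5)
    k,l,s,c=cv2.connectedComponentsWithStats(m.astype(np.uint8));i=1+s[1:,4].argmax()
    Q=P[l==i];rc=cv2.minAreaRect(Q[:,:2].astype(np.float32));print(n,'cab',Q[:,2].mean(),rc,cv2.boxPoints(rc).tolist())
    # blue flap
    m=(hsv[...,0]>95)&(hsv[...,0]<125)&(hsv[...,1]>120)&(P[...,1]<.15)&(P[...,1]>-.35)&(P[...,0]>.4)&(P[...,2]>.08)
    Q=P[m];print(n,'flap',len(Q),np.nanmean(Q,0), np.nanpercentile(Q,[3,97],0).round(3).tolist())
    if len(Q)>50:
        w,v=np.linalg.eigh(np.cov((Q-Q.mean(0)).T));print('normal',v[:,0],w)
# rest base, top view: dark at z~.01
z=np.load('top.npz');im,P=z['im'],z['P']
for y,x in [(143,198),(150,199),(160,201),(190,208),(210,213),(214,368),(186,163),(242,131)]: print((x,y),P[y,x])
m=(im.max(-1)<90)&(P[...,2]<.03)&(P[...,2]>.002)
m[:, :185]=0;m[:,240:]=0;m[:145]=0;m[225:]=0
Q=P[m];rc=cv2.minAreaRect(Q[:,:2].astype(np.float32));print('rest',len(Q),Q.mean(0),rc)
im=np.load('scene.npz')['im'];a=cv2.resize(im[120:240,200:400],(800,480),interpolation=cv2.INTER_CUBIC);cv2.imwrite('pics/sc1.png',a[...,::-1])
```

```text
top cab 0.3010015569084257 ((0.7742449641227722, 0.013549156486988068), (0.20133760571479797, 0.25149354338645935), 6.6641740798950195) [[0.6596634387969971, 0.126763716340065], [0.6888492107391357, -0.12303058058023453], [0.8888264894485474, -0.09966540336608887], [0.8596407175064087, 0.15012890100479126]]
top flap 0 [nan nan nan] [nan, nan, nan]
scene cab 0.3014460430246169 ((0.7726263999938965, 0.014372698962688446), (0.2064833790063858, 0.2532294690608978), 6.9312663078308105) [[0.6548595428466797, 0.12760303914546967], [0.685418963432312, -0.12377575039863586], [0.8903932571411133, -0.09885764122009277], [0.859833836555481, 0.15252114832401276]]
scene flap 1308 [0.7259601  0.01628392 0.15608976] [[0.682, -0.062, 0.109], [0.772, 0.081, 0.207]]
normal [ 0.75174901  0.01440477 -0.65929199] [8.93098932e-05 1.33222460e-03 2.03171668e-03]
(198, 143) [0.6459038  0.38455502 0.1312261 ]
(199, 150) [0.62749773 0.38259273 0.12870186]
(201, 160) [0.60062618 0.37787488 0.12813931]
(208, 190) [0.52114585 0.36198673 0.11939734]
(213, 210) [0.46765003 0.3495788  0.12242832]
(368, 214) [ 0.44575913 -0.06283298  0.08767633]
(163, 186) [0.54699001 0.5046873  0.01130606]
(131, 242) [0.38888335 0.59305169 0.03135387]
rest 833 [0.54056003 0.36974438 0.00927036] ((0.5343247056007385, 0.3712863624095917), (0.16571952402591705, 0.08036461472511292), 6.043260097503662)<stdin>:16: RuntimeWarning: Mean of empty slice
  return np.nanmean(a, axis, out=out, keepdims=keepdims)
```

View pics/sc1.png

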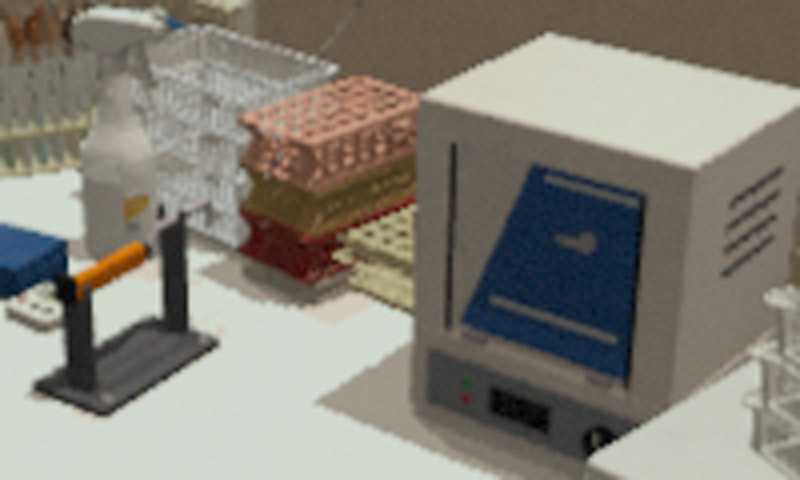

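The crop shows the flap open, with the eye on it at crop (580,240), which is about (345,180) in the full frame. The pole lies in both forks.

Run:
```python
from h import *
for n,box in [('top',(130,225,185,240)),('scene',(170,210,200,260))]:
    z=np.load(n+'.npz');im,P=z['im'],z['P'];hsv=cv2.cvtColor(im,cv2.COLOR_RGB2HSV)
    m=np.zeros(im.shape[:2],bool);a,b,c,d=box;m[a:b,c:d]=1
    m&=(hsv[...,0]<18)&(hsv[...,1]>150)&(hsv[...,2]>110)&(P[...,2]>.06)
    Q=P[m];print(n,len(Q))
    if len(Q)>20:
        rc=cv2.minAreaRect(Q[:,:2].astype(np.float32));w,v=np.linalg.eigh(np.cov(Q[:,:2].T));print(Q.mean(0),rc,v[:,1],np.percentile(Q[:,2],95))
O=np.array([.682,.003,0]);y=np.radians(6.7);ex=np.array([np.cos(y),np.sin(y),0]);ey=np.array([-np.sin(y),np.cos(y),0])
z=np.load('scene.npz');im,P=z['im'],z['P']
C=np.stack([(P-O)@ex,(P-O)@ey,P[...,2]],-1)
hsv=cv2.cvtColor(im,cv2.COLOR_RGB2HSV)
m=(hsv[...,0]>95)&(hsv[...,0]<125)&(hsv[...,1]>120)&(abs(C[...,1])<.08)&(C[...,0]>-.02)&(C[...,2]>.1)
# flap plane front: x = a+ b z
A=np.polyfit(C[m][:,2]-.1,C[m][:,0],1);print('theta',np.arctan(A[0]),A)
s=slice(174,186),slice(336,354)
d=(C[...,0]-(A[0]*(C[...,2]-.1)+A[1]))*np.cos(np.arctan(A[0]))
e=(d<-.008)&(abs(C[...,1])<.06)&(C[...,2]>.14)&(C[...,2]<.23)&(C[...,0]>-.005)
print('eye pts',e.sum(),C[e].mean(0),C[e].min(0),C[e].max(0))
v,u=np.where(e);print(np.c_[u,v,(C[e]*1000).round()].astype(int).tolist()[:60])
```

```text
top 173
[0.51294756 0.361492   0.11971413] ((0.5136358141899109, 0.3619331121444702), (0.09689431637525558, 0.013200150802731514), 10.143354415893555) [-0.98510798 -0.17193681] 0.12373283759276772
scene 90
[0.51677228 0.35828302 0.11629178] ((0.511961042881012, 0.35701754689216614), (0.09753517061471939, 0.013273024931550026), 12.042265892028809) [-0.98210233 -0.18834812] 0.12370953381318327
theta 0.736222690103436 [ 0.90618673 -0.00397735]
eye pts 27 [0.0425504  0.00095804 0.19134411] [ 0.02840645 -0.02194685  0.17009749] [0.08761886 0.03733685 0.2164172 ]
[[344, 166, 88, 25, 216], [337, 174, 67, 37, 191], [339, 178, 34, 10, 196], [340, 178, 42, 11, 193], [338, 179, 29, 10, 194], [339, 179, 32, 9, 193], [340, 179, 29, 3, 196], [341, 179, 30, 0, 197], [342, 179, 30, -4, 198], [343, 179, 50, 4, 188], [344, 179, 54, 3, 187], [345, 179, 60, 2, 185], [340, 180, 28, 2, 193], [341, 180, 29, -1, 194], [342, 180, 29, -5, 195], [343, 180, 34, -5, 193], [344, 180, 37, -8, 193], [345, 180, 38, -10, 193], [346, 180, 41, -12, 192], [348, 180, 60, -10, 185], [352, 180, 64, -22, 187], [343, 181, 32, -7, 191], [344, 181, 33, -10, 191], [345, 181, 36, -12, 191], [346, 181, 41, -13, 189], [335, 182, 47, 32, 170], [345, 182, 54, -2, 177]]
```

Request:
jog_arm(
  increments="8.54 0 0 0 0 0 0",
)

```text
t: 0.2
ee_pos: [0.2597, 0.5681, 0.2308]
ee_rot: [0.213, 0.977, -0.0, -0.0]
contact_force: [0.8, 1.3, -0.2]
opening: 1.002
```

Request:
jog_arm(
  increments="8.54 -3.96 -1.035 0 0 0 0;8.54 -3.96 -1.035 0 0 0 0;8.54 -3.96 -1.035 0 0 0 0;8.54 -3.96 -1.035 0 0 0 0;8.54 -3.96 -1.035 0 0 0 0;8.54 -3.96 -1.035 0 0 0 0;8.54 -3.96 -1.035 0 0 0 0;8.54 -3.96 -1.035 0 0 0 0",
)

```text
t: 1.0
ee_pos: [0.5146, 0.3601, 0.2312]
ee_rot: [0.213, 0.977, -0.0, -0.0]
contact_force: [0.3, 0.3, 0.7]
opening: 1.001
```

Request:
jog_arm(
  increments="8.54 0 0 0 0 0 -7;8.54 0 0 0 0 0 -7;8.54 0 0 0 0 0 -7;8.54 0 0 0 0 0 -7;8.54 0 0 0 0 0 -7.4;8.54 0 0 0 0 0 0",
)

```text
t: 1.6
ee_pos: [0.5135, 0.3613, 0.2311]
ee_rot: [-0.095, 0.995, -0.0, -0.0]
contact_force: [-0.0, -0.0, -0.8]
opening: 1.003
```

Run:
```python
from h import *
im,P,c=grab('wrist');s=r.sense();print(s['q'],s['ee_pos']);T=np.array(c['cam_to_world']);print(T.round(3))
np.savez('w1.npz',im=im,P=P);cv2.imwrite('pics/w1.png',im[...,::-1])
hsv=cv2.cvtColor(im,cv2.COLOR_RGB2HSV)
m=(hsv[...,0]<18)&(hsv[...,1]>150)&(hsv[...,2]>110)&(P[...,2]>.1)&(P[...,2]<.14)
Q=P[m];rc=cv2.minAreaRect(Q[:,:2].astype(np.float32));w,v=np.linalg.eigh(np.cov(Q[:,:2].T));print(len(Q),Q.mean(0),rc,np.degrees(np.arctan(v[1,1]/v[0,1])),np.percentile(Q[:,2],[5,50,95]))
```

```text
[ 6.10837478e-01  3.57708572e-01  1.62689079e+00  5.18947309e-05
  1.15731519e+00 -1.14630087e+00] [0.51344948 0.36135097 0.23112248]
[[-0.191 -0.942 -0.275  0.443]
 [ 0.982 -0.183 -0.053  0.349]
 [-0.    -0.28   0.96   0.373]
 [ 0.     0.     0.     1.   ]]
1010 [0.51762273 0.3645612  0.11964244] ((0.5127090811729431, 0.3637482523918152), (0.09626296907663345, 0.012700027786195278), 10.666450500488281) 9.969708707583036 [0.11817599 0.11971662 0.12087091]
```

View pics/w1.png

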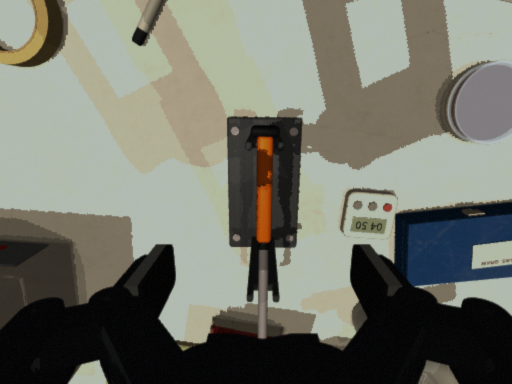

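The wrist view shows the handle at columns 257–272, rows 137–242, centred between the fingers. The rest is under it and the shaft points away from the robot. I descend and grip.

Request:
jog_arm(
  increments="8.54 0 0.15 2 0 0 0;8.54 0 0 2 0 0 0;8.54 0 0 2 0 0 0;8.54 0 0 2 0 0 0;8.54 0 0 2 0 0 0;8.54 0 0 2 0 0 0;8.54 0 0 2 0 0 0;8.54 0 0 0 0 0 0",
)

```text
t: 2.45
ee_pos: [0.5116, 0.3617, 0.0886]
ee_rot: [-0.093, 0.996, -0.001, -0.002]
contact_force: [-0.5, -0.1, 0.4]
opening: 1.002
```

Request:
jog_arm(
  increments="0 0 0 0 0 0 0;0 0 0 0 0 0 0;0 0 0 0 0 0 0;0 0 0 0 0 0 0;0 0 0 0 0 0 0;0 0 0 0 0 0 0;0 0 0 0 0 0 0;0 0 0 0 0 0 0",
)

```text
t: 3.25
ee_pos: [0.5136, 0.3632, 0.092]
ee_rot: [-0.094, 0.996, 0.0, 0.0]
contact_force: [-1.0, -0.2, 5.9]
opening: 0.151
```

Request:
jog_arm(
  increments="0 0 0 -0.5 0 0 0;0 0 0 -1.5 0 0 0;0 0 0 -2 0 0 0;0 0 0 -2 0 0 0;0 0 0 -2 0 0 0;0 0 0 -2 0 0 0;0 0 0 -2 0 0 0;0 0 0 -2 0 0 0",
)

```text
t: 4.05
ee_pos: [0.5132, 0.3628, 0.2332]
ee_rot: [-0.094, 0.996, 0.0, 0.0]
contact_force: [-1.2, -0.2, -0.6]
opening: 0.148
```

Run:
```python
from h import *
s=r.sense();print(s['ee_pos'],s['ee_rot'],s['opening'],s['contact_force'],s['q'])
p=s['ee_pos'];Rt=R.from_quat(s['ee_rot']).as_matrix()
for n in ['top','scene','wrist']:
    im,P,c=grab(n);np.savez(n+'2.npz',im=im,P=P);L=(P-p)@Rt   # tool coords
    # forward = -x tool ; shaft/prong points
    m=(L[...,0]<-.06)&(L[...,0]>-.18)&(abs(L[...,1])<.02)&(L[...,2]>-.06)&(L[...,2]<.02)
    Q=L[m]*1000;print(n,len(Q))
    if len(Q)>5:
        print(np.percentile(Q,[2,50,98],0).round(1).tolist());k=np.polyfit(Q[:,0],Q[:,1],1);print('y vs x',k,'y at -150',np.polyval(k,-150))
        v,u=np.where(m);print(u.min(),u.max(),v.min(),v.max())
    if n=='scene': cv2.imwrite('pics/s2.png',cv2.resize(im[60:260,160:410],(750,600),interpolation=cv2.INTER_CUBIC)[...,::-1])
```

```text
[0.5131991  0.36279796 0.23317747] [-9.43777130e-02  9.95536419e-01  1.33294860e-04  2.60727122e-04] 0.14849470836942924 [-1.15677831 -0.19261817 -0.62726908] [ 6.12992564e-01  3.56345335e-01  1.62410048e+00 -2.92858869e-05
  1.16056181e+00 -1.14682887e+00]
top 12
[[-151.3, -5.6, -38.4], [-147.3, -2.3, -36.3], [-83.1, 1.3, -33.1]]
y vs x [ 0.00776396 -1.34168409] y at -150 -2.506277701297045
187 195 125 153
scene 58
[[-152.1, -5.6, -46.1], [-105.9, -1.7, -40.6], [-62.4, 3.9, -17.3]]
y vs x [ 0.00685804 -0.49690865] y at -150 -1.5256146623877642
234 251 132 143
wrist 0
```

View pics/s2.png

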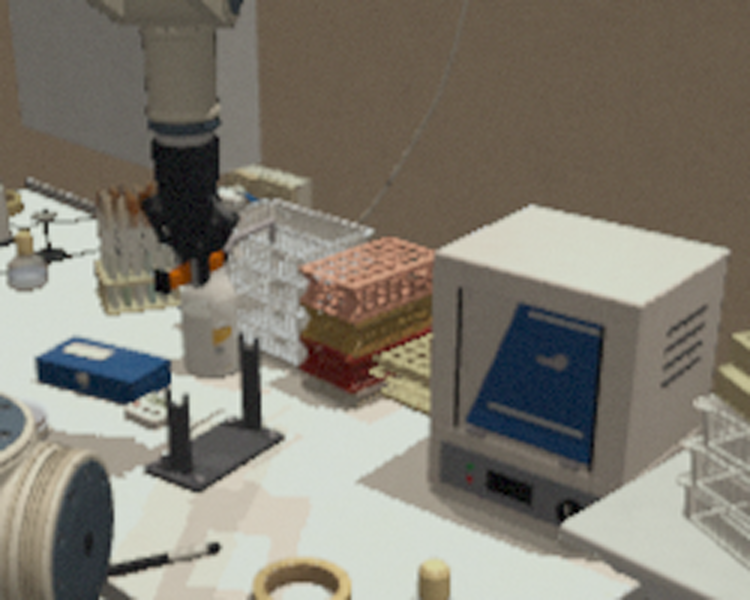

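The pole is level in the grip, the handle is at (190,272) in the crop and the rest is empty. I back off, then carry it across to in front of the window.

Request:
jog_arm(
  increments="0 2 0 0 0 0 0;0 4 0 0 0 0 0;0 4 0 0 0 0 0;0 1.1 -2 0 0 0 0;0 0 -4 0 0 0 0;0 0 -4 0 0 0 0;0 0 -4 0 0 0 0;0 0 -4 0 0 0 0",
)

```text
t: 5.0
ee_pos: [0.4374, 0.1636, 0.2303]
ee_rot: [-0.095, 0.996, -0.0, -0.001]
contact_force: [0.1, -0.1, -0.9]
opening: 0.154
```

Request:
jog_arm(
  increments="0 0 -4 0 0 0 0;0 0 -4 0 0 0 0;0 0 -4 0 0 0 0;0 0 -4 0 0 0 0;0 0 -2.8 0 0 0 0;0 0 0 1.5 0 0 4.1;0 0 0 1.4 0 0 0;0 0 0 0 0 0 0",
)

```text
t: 5.8
ee_pos: [0.4714, -0.0197, 0.1999]
ee_rot: [-0.058, 0.998, 0.0, -0.002]
contact_force: [-0.6, 0.1, -1.1]
opening: 0.152
```

```bash
cat >> h.py <<'E'
O=np.array([.682,.003,0]);yw=np.radians(6.7);E3=np.array([[np.cos(yw),np.sin(yw),0],[-np.sin(yw),np.cos(yw),0],[0,0,1]])
def cab(P): return (P-O)@E3.T
def hook(s): return cab(s['ee_pos']+R.from_quat(s['ee_rot']).as_matrix()@np.array([-.150,-.002,-.018]))
E
python3 - <<'E'
from h import *
s=r.sense();print(s['ee_pos'],s['ee_rot'],s['contact_force'],s['q']);h=hook(s);print('hook cab',h*1000)
for n in ['top','scene','wrist']:
    im,P,c=grab(n);np.savez(n+'3.npz',im=im,P=P);C=cab(P)
    m=(abs(C[...,0]-h[0])<.09)&(C[...,0]<-.02)&(abs(C[...,1])<.02)&(abs(C[...,2]-h[2]-.01)<.04)
    Q=C[m]*1000;print(n,len(Q))
    if len(Q)>5: print(np.percentile(Q,[2,50,98],0).round(1).tolist(),np.polyfit(Q[:,0],Q[:,1],1))
    cv2.imwrite(f'pics/{n}3.png',cv2.resize(im[100:230,260:420] if n=='scene' else im,(740,600),interpolation=cv2.INTER_CUBIC)[...,::-1])
E
```

```text
[ 0.47142212 -0.0197121   0.19987506] [-5.83726482e-02  9.98292062e-01  2.18570730e-04 -2.35460047e-03] [-0.56812582  0.1381946  -1.0777165 ] [-4.49318408e-02  1.52624969e-01  1.98022368e+00 -6.00506665e-05
  1.01347319e+00 -1.73250831e+00]
hook cab [-6.17073448e+01 -2.00298922e-02  2.17172092e+02]
top 154
[[-149.9, -3.3, 215.1], [-105.7, 1.5, 235.6], [-62.0, 5.4, 239.8]] [-0.00667207  0.79872092]
scene 48
[[-109.5, -2.7, 212.1], [-71.3, 0.1, 236.3], [-58.2, 4.8, 242.0]] [0.04268821 3.88108181]
wrist 0
```

View pics/scene3.png

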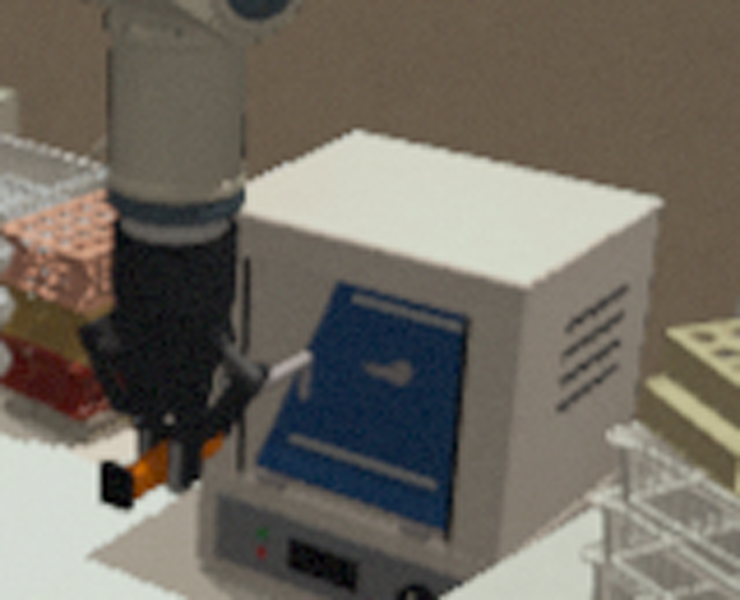

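View pics/wrist3.png

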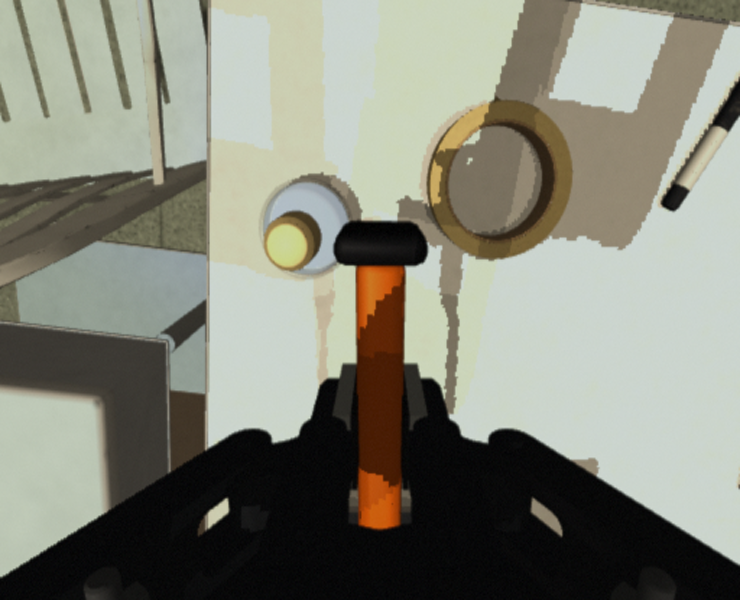

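The scene crop shows the prong at (305,375), in front of the window, and the eye as a grey blob at (390,372). The wrist view shows the handle held centrally with the lamp well below it. Next I compare the blob with where the eye should project.

Run:
```python
from h import *
z=np.load('scene3.npz');im=z['im'];c=r.calibration('scene');T=np.array(c['cam_to_world'])
def px(Cp):
    W=np.atleast_2d(Cp)@E3+O;p=(W-T[:3,3])@T[:3,:3];return np.c_[c['cx']+c['fx']*p[:,0]/-p[:,2],c['cy']-c['fy']*p[:,1]/-p[:,2]]
th=.73
e=np.array([-.029*np.cos(th)+.091*np.sin(th),0,.1+.091*np.cos(th)+.029*np.sin(th)])
print('eye',e,px(e),'dpx per 10mm x,y,z',[(px(e+.01*np.eye(3)[i])-px(e)).round(1).tolist() for i in range(3)])
# window corners
for p in [(-.008,-.083,.1),(-.008,.083,.1),(-.008,-.083,.268),(-.008,.083,.268)]: print(p,px(np.array(p)))
hsv=cv2.cvtColor(im,cv2.COLOR_RGB2HSV)
s=hsv[172:190,334:356,1];print(s)
s=im[172:190,334:356].max(-1);print(s)
print('hook',px(hook(r.sense())))
```

```text
eye [0.03907508 0.         0.18715009] [[342.23657826 180.68549277]] dpx per 10mm x,y,z [[[1.6, -1.0]], [[-2.6, -0.8]], [[0.2, -2.8]]]
(-0.008, -0.083, 0.1) [[355.41010988 217.36766997]]
(-0.008, 0.083, 0.1) [[312.07872227 202.10776476]]
(-0.008, -0.083, 0.268) [[359.65609967 168.79322668]]
(-0.008, 0.083, 0.268) [[313.80652383 156.09104168]]
[[159 202 180 207 170 177 199 198 166 203 158 199 163 193 149 162 166 151
  163 171 169 204]
 [220 169 167 181 174 184 187 191 142 162 158 182 165 184 163 198 194 157
  196 167 155 182]
 [177 173 208 176 165 176 229 190 174 183 158 179 160 180 176 171 183 161
  162 163 179 177]
 [193 155 174 174 162 177 161 234 163 174 156 163 197 169 159 159 158 179
  203 214 151 173]
 [170 161 177 166 207 169 170 176 183 147 159 170 174 177 156 173 170 174
  202 211 177 179]
 [151 166 182 181 166 162 169 156 177 176 162 177 142 143 167 196 192 223
  162 213 167 196]
 [200 159 167 165 110 111  82 116 163 182 122  48  26  31  92 192 186 169
  173 194 147 183]
 [169 180 182 148 100  12   8  26  27  30  21   8  17  19  23 132 151 188
  152 151 171 224]
 [187 189 1
[... 1497 characters left out ...]
 81 81 78 77 76 80 71 66 61 56 62 60 61 61]
 [64 58 63 60 63 59 63 68 67 70 77 80 81 79 70 61 57 58 61 60 61 64]
 [60 58 61 57 57 58 63 64 60 62 69 70 77 70 61 61 62 63 61 61 62 60]
 [56 60 63 63 60 58 59 61 61 56 60 64 67 60 63 62 63 63 58 61 60 64]
 [62 63 60 64 63 61 62 61 58 60 58 61 58 59 60 61 57 58 64 57 62 55]
 [62 62 61 57 61 58 59 58 61 61 59 56 62 59 62 61 55 57 58 56 61 60]
 [63 60 62 63 61 57 59 57 60 59 59 63 63 56 60 61 57 61 62 62 62 59]
 [61 60 62 59 62 62 60 60 59 61 61 63 61 60 61 58 59 61 62 61 60 61]
 [63 61 58 60 59 59 57 58 60 61 59 61 61 59 63 63 61 58 61 58 61 56]
 [57 62 61 57 58 61 59 59 57 61 54 63 58 61 57 60 61 57 53 62 59 58]]
hook [[325.91782141 181.5830038 ]]
```

Request:
jog_arm(
  increments="0 0 0 -0.5 0 0 0;0 -1.5 0 0 0 0 0;0 -1.5 0 0 0 0 0;0 -1.5 0 0 0 0 0;0 -1.5 0 0 0 0 0;0 -1.5 0 0 0 0 0;0 -1.5 0 0 0 0 0;0 -1.1 0 0 0 0 0",
)

```text
t: 6.75
ee_pos: [0.5757, -0.0072, 0.207]
ee_rot: [-0.059, 0.998, 0.0, 0.0]
contact_force: [-0.4, -0.7, 0.4]
opening: 0.158
```

Request:
jog_arm(
  increments="0 0 0 0 0 0 0;0 0 0 0 0 0 0",
)

```text
t: 6.95
ee_pos: [0.5736, -0.0075, 0.2069]
ee_rot: [-0.059, 0.998, 0.0, -0.001]
contact_force: [-0.9, 1.1, -1.5]
opening: 0.151
```

Run:
```python
from h import *
s=r.sense();print(s['ee_pos'],s['ee_rot'],s['contact_force']);h=hook(s);print('hook cab',h*1000)
im,P,c=grab('scene');np.savez('scene4.npz',im=im,P=P)
cv2.imwrite('pics/s4.png',cv2.resize(im[150:210,305:385],(800,600),interpolation=cv2.INTER_CUBIC)[...,::-1])
```

```text
[ 0.57357661 -0.00751379  0.20687629] [-5.88107949e-02  9.98269018e-01  1.36127766e-05 -5.07434635e-04] [-0.93694055  1.13104739 -1.52858021]
hook cab [ 41.11001007   0.31917363 224.72438261]
```

View pics/s4.png

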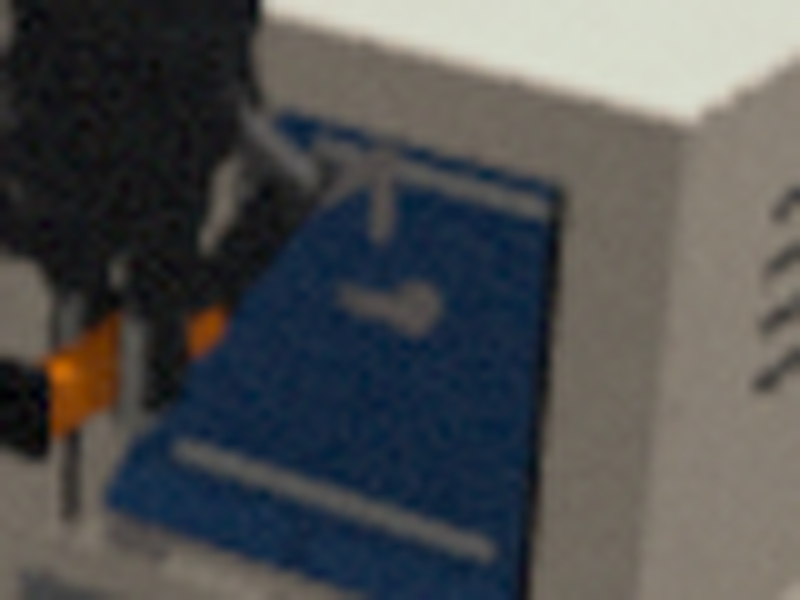

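The prong is at crop (382,215), tip at row 243, directly above the eye blob at (390,305). I descend in small steps and watch the force.

Request:
jog_arm(
  increments="0 0 0 0.7 0 0 0;0 0 0 0.7 0 0 0;0 0 0 0 0 0 0",
)

```text
t: 7.3
ee_pos: [0.5726, -0.0076, 0.192]
ee_rot: [-0.059, 0.998, 0.0, -0.001]
contact_force: [-0.5, 0.9, -0.9]
opening: 0.153
```

Request:
jog_arm(
  increments="0 0 0 0.2 0 0 0;0 0 0 0 0 0 0",
)

```text
t: 7.5
ee_pos: [0.5736, -0.0076, 0.1911]
ee_rot: [-0.059, 0.998, 0.0, -0.0]
contact_force: [0.3, 0.2, -1.6]
opening: 0.156
```

Request:
jog_arm(
  increments="0 0 0 0.2 0 0 0;0 0 0 0 0 0 0",
)

```text
t: 7.7
ee_pos: [0.5737, -0.0076, 0.1892]
ee_rot: [-0.059, 0.998, -0.0, -0.0]
contact_force: [0.6, 0.0, -1.2]
opening: 0.153
```

Request:
jog_arm(
  increments="0 0.1 0 0.2 0 0 0;0 0 0 0 0 0 0",
)

```text
t: 7.9
ee_pos: [0.5725, -0.0077, 0.1871]
ee_rot: [-0.059, 0.998, 0.0, -0.0]
contact_force: [-0.6, -0.3, -0.0]
opening: 0.152
```

Request:
jog_arm(
  increments="0 0 0 0.2 0 0 0;0 0 0 0 0 0 0",
)

```text
t: 8.1
ee_pos: [0.5726, -0.0077, 0.185]
ee_rot: [-0.059, 0.998, -0.0, -0.0]
contact_force: [0.5, -0.1, -1.9]
opening: 0.153
```

Request:
jog_arm(
  increments="0 0 0 0.2 0 0 0;0 0 0 0 0 0 0",
)

```text
t: 8.3
ee_pos: [0.5726, -0.0077, 0.183]
ee_rot: [-0.059, 0.998, 0.0, -0.0]
contact_force: [-0.4, 0.8, -1.3]
opening: 0.152
```

Request:
jog_arm(
  increments="0 0 0 0.2 0 0 0;0 0 0 0 0 0 0",
)

```text
t: 8.5
ee_pos: [0.5726, -0.0077, 0.181]
ee_rot: [-0.059, 0.998, 0.0, -0.0]
contact_force: [-0.4, 0.3, -0.8]
opening: 0.153
```

Request:
jog_arm(
  increments="0 0 0 0.2 0 0 0;0 0 0 0.1 0 0 0;0 0 0 0 0 0 0",
)

```text
t: 8.8
ee_pos: [0.5726, -0.0077, 0.1781]
ee_rot: [-0.059, 0.998, 0.0, -0.0]
contact_force: [0.1, -0.3, -1.8]
opening: 0.154
```

Request:
jog_arm(
  increments="0 0 0 0.2 0 0 0;0 0 0 0.2 0 0 0;0 0 0 0 0 0 0",
)

```text
t: 9.1
ee_pos: [0.5725, -0.0077, 0.1739]
ee_rot: [-0.059, 0.998, 0.0, -0.0]
contact_force: [-0.8, 0.2, -0.9]
opening: 0.15
```

Request:
jog_arm(
  increments="0 0 0 0.2 0 0 0;0 0 0 0.1 0 0 0;0 0 0 0 0 0 0",
)

```text
t: 9.4
ee_pos: [0.5726, -0.0077, 0.1711]
ee_rot: [-0.059, 0.998, -0.0, -0.0]
contact_force: [0.4, -0.3, 0.1]
opening: 0.149
```

Run:
```python
from h import *
s=r.sense();print(s['ee_pos'],s['ee_rot'],s['contact_force']);h=hook(s);print('hook cab',h*1000)
im,P,c=grab('scene');np.savez('scene5.npz',im=im,P=P)
cv2.imwrite('pics/s5.png',cv2.resize(im[150:210,305:385],(800,600),interpolation=cv2.INTER_CUBIC)[...,::-1])
```

```text
[ 0.57258927 -0.00770653  0.17107239] [-5.87331310e-02  9.98273704e-01 -2.07049895e-06 -1.78318813e-04] [ 0.44550406 -0.33096521  0.11131239]
hook cab [ 40.09490786   0.22084746 189.0189128 ]
```

View pics/s5.png

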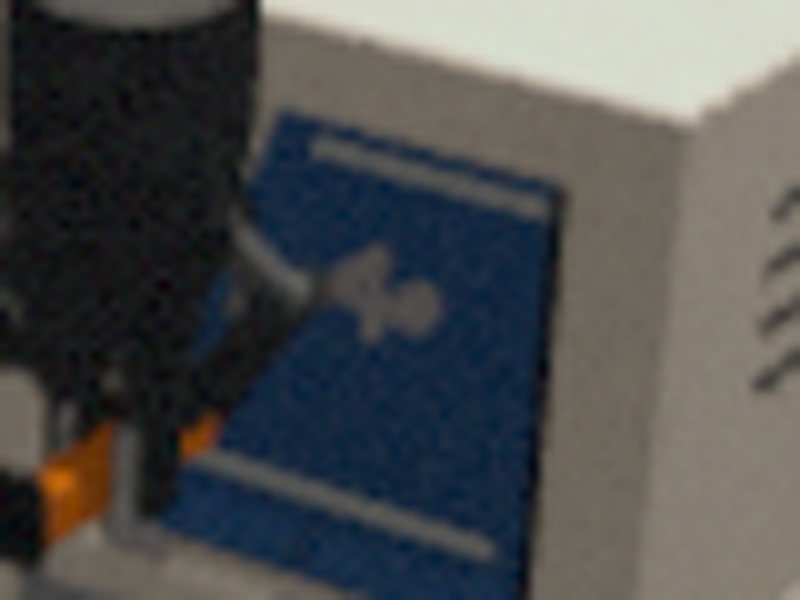

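The prong stands in the ring: its tip shows below at (375,335) and the shaft meets the ring at (350,285). Now I pull along the arc.

Request:
jog_arm(
  increments="0 0.2 0 0 0 0 0;0 0.2 0 0 0 0 0;0 0.2 0 0 0 0 0;0 0.3 0 -0.1 0 0 0;0 0.3 0 -0.1 0 0 0;0 0 0 0 0 0 0",
)

```text
t: 10.05
ee_pos: [0.5604, -0.0092, 0.1735]
ee_rot: [-0.059, 0.998, -0.0, -0.0]
contact_force: [0.9, 0.9, -1.7]
opening: 0.152
```

Request:
jog_arm(
  increments="0 0.3 0 -0.1 0 0 0;0 0.3 0 -0.1 0 0 0;0 0.3 0 0 0 0 0;0 0.3 0 0 0 0 0;0 0.3 0 0 0 0 0;0 0.3 0 0 0 0 0;0 0 0 0 0 0 0",
)

```text
t: 10.75
ee_pos: [0.5424, -0.0113, 0.1753]
ee_rot: [-0.059, 0.998, 0.0, -0.0]
contact_force: [1.4, -0.3, -0.9]
opening: 0.15
```

Run:
```python
from h import *
s=r.sense();print(s['contact_force']);h=hook(s);print('hook cab',h*1000)
im,P,c=grab('scene');C=cab(P);hsv=cv2.cvtColor(im,cv2.COLOR_RGB2HSV)
m=(hsv[...,0]>95)&(hsv[...,0]<125)&(hsv[...,1]>120)&(abs(C[...,1])<.08)&(C[...,0]>-.02)&(C[...,2]>.1)
A=np.polyfit(C[m][:,2]-.1,C[m][:,0],1);print('theta',np.arctan(A[0]),A)
```

```text
[ 1.44642631 -0.34650979 -0.86301529]
hook cab [9.68488750e+00 1.75101904e-01 1.93216345e+02]
theta 0.4298495684564549 [ 0.45843896 -0.00222858]
```

Request:
jog_arm(
  increments="0 0.3 0 0 0 0 0;0 0.3 0 0 0 0 0;0 0.3 0 0 0 0 0;0 0.3 0 0 0 0 0;0 0.3 0 0 0 0 0;0 0.3 0 0 0 0 0;0 0.3 0 0 0 0 0;0 0 0 0 0 0 0",
)

```text
t: 11.6
ee_pos: [0.5215, -0.0137, 0.1752]
ee_rot: [-0.059, 0.998, 0.0, -0.0]
contact_force: [-0.3, -1.2, -0.8]
opening: 0.152
```

Request:
jog_arm(
  increments="0 0.2 0 0 0 0 0;0 0.2 0 0.1 0 0 0;0 0.2 0 0 0 0 0;0 0.2 0 0.1 0 0 0;0 0.2 0 0 0 0 0;0 0.2 0 0 0 0 0;0 0 0 0 0 0 0",
)

```text
t: 12.3
ee_pos: [0.5096, -0.0151, 0.1732]
ee_rot: [-0.059, 0.998, 0.0, -0.0]
contact_force: [0.7, 0.2, -1.5]
opening: 0.155
```

```bash
cat > m.py <<'E'
from h import *
s=r.sense();print(s['contact_force']);h=hook(s);print('hook cab',h*1000)
im,P,c=grab('scene');C=cab(P);hsv=cv2.cvtColor(im,cv2.COLOR_RGB2HSV)
m=(hsv[...,0]>95)&(hsv[...,0]<125)&(hsv[...,1]>120)&(abs(C[...,1])<.08)&(C[...,0]>-.02)&(C[...,2]>.1)
A=np.polyfit(C[m][:,2]-.1,C[m][:,0],1);print('theta',np.arctan(A[0]),A)
E
python3 m.py
```

```text
[ 0.68928986  0.19572322 -1.5377483 ]
hook cab [-2.32836717e+01  1.60569200e-01  1.91070535e+02]
theta 0.08448603582084484 [ 0.08468763 -0.00125134]
```

Request:
jog_arm(
  increments="0 0.1 0 0 0 0 0;0 0.1 0 0 0 0 0;0 0.1 0 0 0 0 0;0 0.1 0 0 0 0 0;0 0 0 0 0 0 0",
)

```text
t: 12.85
ee_pos: [0.506, -0.0156, 0.1733]
ee_rot: [-0.059, 0.998, 0.0, -0.0]
contact_force: [0.4, -0.6, -2.2]
opening: 0.152
```

Request:
jog_arm(
  increments="0 0.1 0 0 0 0 0;0 0.05 0 0 0 0 0;0 0 0 0 0 0 0",
)

```text
t: 13.15
ee_pos: [0.5055, -0.0157, 0.1735]
ee_rot: [-0.059, 0.998, -0.0, 0.001]
contact_force: [5.7, 0.3, -2.8]
opening: 0.152
```

Request:
jog_arm(
  increments="0 0.1 0 0.05 0 0 0;0 0 0 0 0 0 0",
)

```text
t: 13.35
ee_pos: [0.5053, -0.0158, 0.1732]
ee_rot: [-0.059, 0.998, -0.0, 0.002]
contact_force: [7.1, 1.1, -3.2]
opening: 0.154
```

Request:
jog_arm(
  increments="0 0.05 0 0 0 0 0;0 0 0 0 0 0 0",
)

```text
t: 13.55
ee_pos: [0.5051, -0.0158, 0.1734]
ee_rot: [-0.059, 0.998, -0.0, 0.002]
contact_force: [9.2, 1.0, -3.9]
opening: 0.154
```

```bash
python3 m.py
```

```text
[ 9.1792249   0.97201409 -3.94789394]
hook cab [-2.79184538e+01  8.45424076e-02  1.91986756e+02]
theta 0.03688623174503532 [ 0.03690297 -0.00115458]
```

Request:
jog_arm(
  increments="0 0 0 0.1 0 0 0;0 0 0 0 0 0 0",
)

```text
t: 13.8
ee_pos: [0.5052, -0.0158, 0.1725]
ee_rot: [-0.059, 0.998, -0.0, 0.002]
contact_force: [6.8, 0.7, -1.6]
opening: 0.158
```

Request:
jog_arm(
  increments="0 0 0 0.1 0 0 0;0 0 0 0 0 0 0",
)

```text
t: 14.0
ee_pos: [0.5052, -0.0158, 0.1716]
ee_rot: [-0.059, 0.998, -0.0, 0.002]
contact_force: [6.4, 1.4, 1.1]
opening: 0.153
```

Request:
jog_arm(
  increments="0 0.03 0 0.05 0 0 0;0 0 0 0 0 0 0",
)

```text
t: 14.2
ee_pos: [0.5052, -0.0158, 0.1713]
ee_rot: [-0.059, 0.998, -0.0, 0.002]
contact_force: [6.3, 2.0, -0.0]
opening: 0.15
```

Request:
jog_arm(
  increments="0 0.05 0 0.03 0 0 0;0 0 0 0 0 0 0",
)

```text
t: 14.4
ee_pos: [0.505, -0.0159, 0.1712]
ee_rot: [-0.059, 0.998, -0.0, 0.003]
contact_force: [6.8, 1.6, -0.1]
opening: 0.154
```

Request:
jog_arm(
  increments="0 0.05 0 0.03 0 0 0;0 0 0 0 0 0 0",
)

```text
t: 14.6
ee_pos: [0.5047, -0.0159, 0.171]
ee_rot: [-0.059, 0.998, -0.0, 0.003]
contact_force: [8.2, 0.4, 1.2]
opening: 0.154
```

Request:
jog_arm(
  increments="0 0.03 0 0.03 0 0 0;0 0 0 0 0 0 0",
)

```text
t: 14.8
ee_pos: [0.5046, -0.016, 0.1707]
ee_rot: [-0.059, 0.998, -0.0, 0.003]
contact_force: [8.1, 0.5, -0.2]
opening: 0.151
```

```bash
python3 m.py
```

```text
[ 8.07274698  0.49101815 -0.18179512]
hook cab [-2.85123928e+01 -3.20228526e-02  1.89710260e+02]
theta 0.03084025848977437 [ 0.03085004 -0.00099744]
```

Request:
jog_arm(
  increments="0 0.04 0 0.03 0 0 0;0 0 0 0 0 0 0",
)

```text
t: 15.05
ee_pos: [0.5044, -0.016, 0.1705]
ee_rot: [-0.059, 0.998, -0.0, 0.003]
contact_force: [8.2, 1.5, 1.8]
opening: 0.155
```

Request:
jog_arm(
  increments="0 0.04 0 0.03 0 0 0;0 0 0 0 0 0 0",
)

```text
t: 15.25
ee_pos: [0.5042, -0.016, 0.1703]
ee_rot: [-0.059, 0.998, -0.0, 0.004]
contact_force: [9.9, 1.2, 0.7]
opening: 0.153
```

Request:
jog_arm(
  increments="0 0.04 0 0.03 0 0 0;0 0 0 0 0 0 0",
)

```text
t: 15.45
ee_pos: [0.5019, -0.0162, 0.1694]
ee_rot: [-0.059, 0.998, -0.0, 0.002]
contact_force: [4.1, 1.3, -1.4]
opening: 0.151
```

```bash
python3 m.py
```

```text
[ 4.10753707  1.2884902  -1.43689612]
hook cab [-3.11738717e+01  5.48844269e-02  1.87834173e+02]
theta -0.0018423900552750412 [-0.00184239 -0.00110807]
```

The catch snapped: the force dropped from 9.9 to 4.1 N and the flap angle reads about 0. I ease off, centre the prong and lift it out.

Request:
jog_arm(
  increments="0 0 0 0 0 0 0;0 -0.1 0 0 0 0 0;0 -0.1 0 0 0 0 0;0 -0.1 0 0 0 0 0;0 -0.1 0 0 0 0 0;0 0 0 0 0 0 0",
)

```text
t: 16.1
ee_pos: [0.5039, -0.0158, 0.1682]
ee_rot: [-0.059, 0.998, 0.0, -0.001]
contact_force: [-0.3, 0.1, -0.8]
opening: 0.153
```

Request:
jog_arm(
  increments="0 -0.1 0 0 0 0 0;0 -0.1 0 0 0 0 0;0 0 0 0 0 0 0",
)

```text
t: 16.4
ee_pos: [0.5065, -0.0155, 0.1685]
ee_rot: [-0.059, 0.998, 0.0, -0.0]
contact_force: [0.1, 1.8, -0.9]
opening: 0.149
```

```bash
python3 m.py
```

```text
[ 0.0645194   1.81658721 -0.91723459]
hook cab [-2.65088673e+01  1.75479468e-01  1.86440026e+02]
theta 0.0004530318632802932 [ 0.00045303 -0.0013539 ]
```

Request:
jog_arm(
  increments="0 0.12 0 0 0 0 0;0 0 0 -0.2 0 0 0;0 0 0 -0.2 0 0 0;0 0 0 0 0 0 0",
)

```text
t: 16.85
ee_pos: [0.5054, -0.0157, 0.1729]
ee_rot: [-0.059, 0.998, -0.0, 0.0]
contact_force: [0.6, 0.3, -0.8]
opening: 0.158
```

Request:
jog_arm(
  increments="0 0 0 -0.2 0 0 0;0 0 0 -0.2 0 0 0;0 0 0 -0.2 0 0 0;0 0 0 0 0 0 0",
)

```text
t: 17.25
ee_pos: [0.5054, -0.0157, 0.1788]
ee_rot: [-0.059, 0.998, -0.0, 0.0]
contact_force: [-0.3, 1.0, -0.0]
opening: 0.154
```

Request:
jog_arm(
  increments="0 0 0 -0.3 0 0 0;0 0 0 -0.3 0 0 0;0 0 0 -0.3 0 0 0;0 0 0 0 0 0 0",
)

```text
t: 17.65
ee_pos: [0.5055, -0.0157, 0.188]
ee_rot: [-0.059, 0.998, -0.0, 0.0]
contact_force: [0.6, -0.3, -1.5]
opening: 0.153
```

Request:
jog_arm(
  increments="0 0 0 -0.4 0 0 0;0 0 0 -0.4 0 0 0;0 0 0 -0.4 0 0 0;0 0 0 -0.5 0 0 0;0 0 0 -0.5 0 0 0;0 0 0 0 0 0 0",
)

```text
t: 18.25
ee_pos: [0.5057, -0.0157, 0.2104]
ee_rot: [-0.059, 0.998, -0.0, 0.001]
contact_force: [-0.7, 0.7, -0.9]
opening: 0.156
```

```bash
python3 m.py
```

```text
[-0.6590403   0.70865631 -0.90522542]
hook cab [-2.73446570e+01  7.32188700e-02  2.28560842e+02]
theta -0.00030509379749358196 [-0.00030509 -0.00109737]
```

Request:
jog_arm(
  increments="0 2 0 -0.5 0 0 0;0 4 0 -0.7 0 0 0;0 4 0 -1 0 0 0;0 -0.4 2 0 0 0 0;0 -0.4 4 0 0 0 0;0 -0.4 4 0 0 0 0;0 -0.4 4 0 0 0 0;0 -0.4 4 0 0 0 0",
)

```text
t: 19.1
ee_pos: [0.4043, 0.1552, 0.2316]
ee_rot: [-0.059, 0.998, 0.0, 0.0]
contact_force: [1.6, 0.4, -1.3]
opening: 0.149
```

Request:
jog_arm(
  increments="0 -0.4 4 0 0 0 0;0 -0.4 4 0 0 0 0;0 -0.4 4 0 0 0 0;0 -0.4 4 0 0 0 0;0 -0.4 2.7 0 0 0 0;0 0 0 0 0 0 -4.1;0 0 0 0 0 0 0;0 0 0 0 0 0 0",
)

```text
t: 19.9
ee_pos: [0.4023, 0.3414, 0.2312]
ee_rot: [-0.094, 0.996, -0.0, -0.0]
contact_force: [-0.2, -0.4, -0.7]
opening: 0.159
```

```bash
cat > p.py <<'E'
from h import *
s=r.sense();p=s['ee_pos'];Rt=R.from_quat(s['ee_rot']).as_matrix();print(p,s['ee_rot'],s['contact_force'])
im,P,c=grab('top')
L=(P-p)@Rt*1000;hsv=cv2.cvtColor(im,cv2.COLOR_RGB2HSV)
m=(L[...,0]<-60)&(L[...,0]>-180)&(abs(L[...,1])<25)&(L[...,2]>-60)&(L[...,2]<20)
Q=L[m];print('shaft',len(Q),np.percentile(Q,[2,50,98],0).round(1).tolist(),np.polyfit(Q[:,0],Q[:,1],1),np.polyfit(Q[:,0],Q[:,2],1))
t0=np.array([.5136,.3632,p[2]]);q0=R.from_quat([-.0944,.9955,0,0])
print('to go tool cm',Rt.T@(t0-p)*100,'rot deg',np.degrees((R.from_matrix(Rt).inv()*q0).as_rotvec()))
E
python3 p.py
```

```text
[0.40232891 0.34138179 0.23115306] [-9.35092201e-02  9.95618332e-01 -2.65909120e-04 -3.02840899e-04] [-0.17637762 -0.35819817 -0.68404666]
shaft 89 [[-149.9, -5.8, -41.0], [-125.4, -2.1, -36.6], [-99.5, 2.7, -26.1]] [-2.23936488e-03 -2.23950103e+00] [ -0.06891755 -44.71721376]
to go tool cm [-1.13387689e+01  7.18067990e-02 -7.43542633e-03] rot deg [-0.02705879 -0.03742459 -0.1029001 ]
```

Request:
jog_arm(
  increments="0 -2 0.07 0 0 0 -0.1;0 -4 0 0 0 0 0;0 -3.3 0 0 0 0 0;0 -2 0 0 0 0 0;0 0 0 0 0 0 0;0 0 0 0 0 0 0;0 0 0 0 0 0 0",
)

```text
t: 20.65
ee_pos: [0.5125, 0.3632, 0.2314]
ee_rot: [-0.095, 0.995, -0.0, -0.0]
contact_force: [0.9, 0.5, -0.9]
opening: 0.152
```

```bash
python3 p.py
```

```text
[0.51245437 0.36321305 0.2313977 ] [-9.48722128e-02  9.95489357e-01 -1.56385552e-04 -4.23152202e-04] [ 0.89641373  0.54066734 -0.87805363]
shaft 9 [[-150.7, -5.0, -40.0], [-96.2, -1.8, -37.9], [-83.9, 0.9, -32.4]] [-0.01065376 -3.14666749] [-2.75347075e-02 -4.00830616e+01]
to go tool cm [-1.12253806e-01 -2.29214870e-02 -9.26068951e-05] rot deg [-0.01326285 -0.04996487  0.05398508]
```

Request:
jog_arm(
  increments="0 -0.1 0 2 0 0 0;0 0 0 3 0 0 0;0 0 0 3 0 0 0;0 0 0 1.8 0 0 0;0 0 0 0.6 0 0 0;0 0 0 0.4 0 0 0;0 0 0 0.4 0 0 0;0 0 0 0 0 0 0",
)

```text
t: 21.5
ee_pos: [0.5146, 0.3642, 0.1201]
ee_rot: [-0.095, 0.995, 0.0, 0.0]
contact_force: [-0.4, 0.2, -0.8]
opening: 0.156
```

Request:
jog_arm(
  increments="0 0 0 0.4 0 0 0;0 0 0 0.4 0 0 0;0 0 0 0.4 0 0 0;0 0 0 0.4 0 0 0;0 0 0 0.3 0 0 0;0 0 0 0.2 0 0 0;0 0 0 0.1 0 0 0;0 0 0 0 0 0 0",
)

```text
t: 22.3
ee_pos: [0.5144, 0.364, 0.0973]
ee_rot: [-0.095, 0.995, -0.0, -0.0]
contact_force: [-0.1, -0.0, -0.6]
opening: 0.155
```

Request:
jog_arm(
  increments="0 0 -0.05 0.2 0 0 0;0 0 0 0.1 0 0 0;0 0 0 0 0 0 0",
)

```text
t: 22.6
ee_pos: [0.5144, 0.3635, 0.0944]
ee_rot: [-0.095, 0.995, -0.0, -0.0]
contact_force: [-0.2, -0.1, 0.2]
opening: 0.152
```

Request:
jog_arm(
  increments="0 0 0 0.1 0 0 0;0 0 0 0.1 0 0 0;0 0 0 0 0 0 0",
)

```text
t: 22.9
ee_pos: [0.5144, 0.3635, 0.0923]
ee_rot: [-0.095, 0.995, -0.0, -0.0]
contact_force: [1.1, 0.0, -0.1]
opening: 0.152
```

Request:
jog_arm(
  increments="0 0 0 0.05 0 0 0;0 0 0 0 0 0 0",
)

```text
t: 23.1
ee_pos: [0.5145, 0.3636, 0.0921]
ee_rot: [-0.095, 0.995, 0.0, 0.0]
contact_force: [-0.6, -0.5, 0.4]
opening: 0.153
```

Request:
jog_arm(
  increments="2.2 0 0 0 0 0 0;3.5 0 0 0 0 0 0;6 0 0 0 0 0 0;8.54 0 0 0 0 0 0;8.54 0 0 0 0 0 0;8.54 0 0 0 0 0 0;8.54 0 0 0 0 0 0;8.54 0 0 0 0 0 0",
)

```text
t: 23.9
ee_pos: [0.5145, 0.3635, 0.092]
ee_rot: [-0.095, 0.995, -0.0, 0.0]
contact_force: [-0.7, 0.4, -0.2]
opening: 1.0
```

Request:
jog_arm(
  increments="8.54 0 0 -1 0 0 0;8.54 0 0 -2 0 0 0;8.54 0 0 -2 0 0 0;8.54 0 0 -2 0 0 0;8.54 0 0 -2 0 0 0;8.54 0 0 -2 0 0 0;8.54 0 0 -2 0 0 0;8.54 0 0 -2 0 0 0",
)

```text
t: 24.7
ee_pos: [0.5145, 0.3635, 0.2437]
ee_rot: [-0.095, 0.995, 0.0, 0.0]
contact_force: [0.1, 0.3, 0.7]
opening: 1.0
```

```bash
python3 m.py
python3 - <<'E'
from h import *
im,P,c=grab('wrist');cv2.imwrite('pics/w9.png',im[...,::-1]);hsv=cv2.cvtColor(im,cv2.COLOR_RGB2HSV);print(r.sense()['ee_pos'])
m=(hsv[...,0]<18)&(hsv[...,1]>150)&(hsv[...,2]>110)&(P[...,2]>.09)&(P[...,2]<.15)
Q=P[m];rc=cv2.minAreaRect(Q[:,:2].astype(np.float32));print(len(Q),rc,np.percentile(Q[:,2],[5,50,95]))
E
```

```text
[0.05710602 0.32912102 0.73527603]
hook cab [ 25.38713317 386.67883773 261.79635869]
theta -0.0020141940084708434 [-0.0020142  -0.00110901]
[0.5158705  0.36447392 0.24575699]
867 ((0.5135622024536133, 0.3645084798336029), (0.09687573462724686, 0.012161647900938988), 10.588732719421387) [0.11824549 0.11969587 0.12088083]
```

View pics/w9.png

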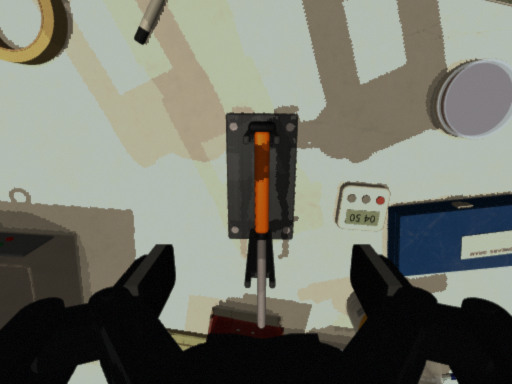

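The handle lies in both forks at (262,185). Its measured pose is within about 1 mm and 0.1° of the original, at the same height, and the flap reads shut. I hand in.

```bash
python3 -c "
from station import r
print(r.sign_off())"
```

```text
the job is handed in; nothing more can be done
None
```

I hooked the pole into the eye, pulled the flap shut over its catch, laid the pole back in its rest and handed the job in at about 25 s. No verdict was reported.

- **Hooking:** The prong went into the eye with no contact force noticed on the way down, and a picture showed it standing in the ring.
- **Closing:** At the catch the wrist reading was at most about 10 N before the snap, against the 15 N limit. It then dropped to 4 N and the flap moved home. These are readings at the end of each move, so a brief peak in between would not show.
- **Flap:** My last camera fit gave a flap angle of about -0.002 rad, so it is shut. The same fit seemed to read 0.03–0.04 rad low while the flap was still open, so I rely mainly on the force drop and the jump in position at the snap.
- **Pole:** The final wrist view shows it in both forks. It is about 1 mm and 0.1° from where it first lay, at the same height, with the gripper open and clear above it.
- **Bystanders:** The timer and petri dishes show no visible shift in the wrist view. I did not measure the lamp again, but the arm and pole passed well above it.

I viewed 10 pictures.

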